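Put the mixed-up control unit covers back with their own units

ROBOT

A 7-joint arm with a two-finger parallel gripper is mounted at the origin on the work surface. World frame = base frame: x ahead of the robot, y to its left, z up, the work surface at z = 0. Lengths are in mm, angles in rad, forces in N, time in s.
With the tool pointing down it reaches from about 400 to 875 mm from the base axis. Payload 4.4 kg.
Tool frame: the origin (TCP) lies midway between the tips of the shut fingers; the grasp point (between the pads) lies 19 mm behind it; z points along the fingers, y is the line along which they close (so a half turn about z gives the same grasp; the last joint's range is limited). The gripper opens to 85 mm and grips with 20 to 120 N. Pads are 22 mm wide; open, the fingers measure 114 mm over their backs; the gripper's body (76 mm by 85 mm) begins 54 mm behind the grasp point. The pads swing forward as they close: fully open they stand 13 mm farther back than shut.
Start: joints at [-1.192, 0.628, 0.038, 1.517, -0.027, 0.996, -0.02], TCP at [279.66, 586.778, 231.313] pointing down, gripper open.
Joint ranges: [-3.06, 3.06], [-0.37, 2.12], [-1.25, 1.32], [0.18, 2.47], [-1.1, 4.24], [0.23, 1.98], [-2.94, 2.94]. Speed limits (rad/s): [2.57, 2.57, 3.14, 3.14, 3.14, 3.14, 3.14].

INTERFACE

Orientations are given as [roll, pitch, yaw] about the fixed x, y, z axes, in that order (R = Rz(yaw) Ry(pitch) Rx(roll)).
In Python, from cell import ctrl, get_image, get_calibration gives the robot as it stands.
- The arm moves only by the shell command python3 -m creep 'ROWS'. ROWS is JSON, a list of rows, each an object of numbers: "dx", "dy", "dz": the shift along the world's x, y, z normalised to -1 to 1, where 1 is 0.4 m; "rx", "ry", "rz": the turn, a rotation vector about the world's x, y, z normalised to -1 to 1, where 1 is 2 pi rad; "grip": the closure, from -1 (fully open) to 1 (shut). A call has exactly 5 rows; each row is the pose to reach, as a shift and turn from the pose commanded when the call began, turning the shorter way round; what a row does not reach only later rows make up. A row lasts 1/8 s, in which the tool goes at most 62.5 mm and 10.7 degrees, less where a joint would pass 70% of its speed; a pose out of reach is approached as far as the arm can. A call with a number of a shift or a turn outside -1 to 1 is refused whole. A call with a gripper value outside its range is refused whole. The fingers move at their own pace and stop on an object; the grip force is fixed at half the most. Time passes only in rows, so rows that repeat a pose let the fingers close, or fill a call up. It gives the time, the measured TCP pose, the force, the opening and the grip force at its end, in the units of the state.
- ctrl.read_state(): the state, without advancing time (a new reading comes with each control period).
- get_image(name): name is "scene" or "top" or "wrist"; returns the picture (384x512x3 uint8, red, green, blue); there is no depth.
- get_calibration(name): a dict with "mtx" (3x3 intrinsics, pixels), "distortion" ([k1, k2, p1, p2, k3] as OpenCV has them; the pictures are not rectified), "world_from_camera" (4x4, takes a point from camera to world coordinates). Camera axes: x right, y down, z forward; pixel columns grow to the right and rows downward; lengths in mm; the calibration is good to about 2 mm. A picture is of the moment at which its call begins: read the wrist's pose just before it. get_calibration takes no time and is no camera call; for the wrist camera it gives the pose at the moment of the call.
- ctrl.finish_job(): hands the job in; it is judged then, once.
The state is a dict: "clock": time; "qpos": joint angles; "qd": joint speeds; "tau": joint torques, N m; "eef_pos": TCP position; "tool_rot": TCP orientation; "force": force on the tool from outside, world axes, zero at the start; "torque": the same for the moment, N m; "width": finger opening in mm; "gripper_force": force on a finger pad.
Only numpy, scipy, OpenCV 4.12 (cv2) and the standard library are available. Lean on these libraries where they do the work, as an engineer would, in place of code of your own. Each camera call takes 0.05 s, during which the arm holds its last target. There are 200 camera calls.

TASK

Three engine control units lie opened in job trays on the bench, but their aluminium covers have been mixed up: each tray holds another unit's cover. Swap the covers round so that each lies flat, outer side up, in the empty half of the tray whose unit has the same outline (long and narrow, square, or notched at the corners); the bare rubber pad is free to park one on meanwhile. Lay the covers down, don't drop them, and don't push about or knock over the solder reel, the flux bottle or the dish of screws.

Things in the scene. Friction and masses are not known exactly. Their poses are not given: they have to be found in the camera images.
- cover_long: Cover of the long, narrow unit: flange 92 by 48 mm (x by y), three low ribs lengthwise on top. Bare cast aluminium, about 130 g, open side down: flange 4 mm thick, on it a solid raised body up to 26 mm (the ribs 2 mm more). Origin: centre of the underside; x along its long side, z up. Grip the raised body across y: 40 mm wide, upright sides from 4 to 26 mm.
- cover_square: Cover of the square unit: flange 66 by 66 mm, a round boss with a black vent in the middle of its top. Bare cast aluminium, about 130 g, open side down: flange 4 mm thick, on it a solid raised body up to 26 mm (the boss 3.5 mm more). Origin: centre of the underside; x along its 56 mm body side, z up. Grip the raised body across y: 58 mm wide, upright sides from 4 to 26 mm.
- cover_notched: Cover of the notched unit: flange 84 by 60 mm (x by y), its four corners cut away square by 10 mm, seven cooling fins across its top. Bare cast aluminium, about 130 g, open side down: flange 4 mm thick, on it a solid raised body up to 26 mm (the fins 5 mm more). Origin: centre of the underside; x along its long side, z up. Grip the raised body across y: 52 mm wide, upright sides from 4 to 26 mm.
- tray_long: Black job tray of the long, narrow unit (92 by 48 mm without connector), fixed, one of four places in a row. 256 (x) by 96 mm (y), rim and cross wall (at x = 0) 9 mm high, floor 4 mm thick. Half at -x (near the robot): a cover's place, 122 by 88 mm inside, its middle at x = -63 mm, y = 0. Half at +x: the opened unit with green board, 24 mm high, fixed. Origin: centre of the underside, z up.
- tray_square: Black job tray of the square unit (66 by 66 mm), fixed, one of four places in a row. 256 (x) by 96 mm (y), rim and cross wall (at x = 0) 9 mm high, floor 4 mm thick. Half at -x (near the robot): a cover's place, 122 by 88 mm inside, its middle at x = -63 mm, y = 0. Half at +x: the opened unit with green board, 24 mm high, fixed. Origin: centre of the underside, z up.
- tray_notched: Black job tray of the unit with notched corners (84 by 60 mm), fixed, one of four places in a row. 256 (x) by 96 mm (y), rim and cross wall (at x = 0) 9 mm high, floor 4 mm thick. Half at -x (near the robot): a cover's place, 122 by 88 mm inside, its middle at x = -63 mm, y = 0. Half at +x: the opened unit with green board, 24 mm high, fixed. Origin: centre of the underside, z up.
- pad: Empty black rubber work pad, 170 mm (x) by 110 mm (y), 3 mm thick, lying flat and fixed to the bench at one of the four places in the row: the free spot. Origin: centre of its underside.
- reel: Solder reel with blue flanges standing on end among the trays, 44 mm across, 36 mm high. Loose; leave it alone. Origin: centre of the underside.
- flux: Small white plastic flux bottle with a black cap, upright among the trays, 32 mm across, 72 mm high. Loose; leave it alone. Origin: centre of the underside.
- dish: Round steel dish with small screws in it, among the trays, 48 mm across, 16 mm high. Loose; leave it alone. Origin: centre of the underside.
There are look-alikes about, which are no part of the job. Leave any pink or turquoise look-alike of the cover_long alone.

How it is judged (in metres and radians):
At the end, for the whole second after the job is handed in: Each cover lies at rest on the floor of the cover half of its own unit's tray, not on the rim or cross wall: underside within 2 mm of the tray's floor, tilted less than 0.05 rad, outer side up, its centre within 30 mm (x) and 23 mm (y) of the middle of that half (wherever it fits flat); any heading (x of cover_long in the frame of tray_long between -0.093 and -0.033 m and y of cover_long in the frame of tray_long between -0.023 and 0.023 m and z of cover_long in the frame of tray_long between 0.001 and 0.006 m and angle between each of cover_long, cover_square, cover_notched's own z axis and vertical below 0.05 rad and linear speed of each of cover_long, cover_square, cover_notched below 0.02 m/s and angular speed of each of cover_long, cover_square, cover_notched below 0.2 rad/s and x of cover_square in the frame of tray_square between -0.093 and -0.033 m and y of cover_square in the frame of tray_square between -0.023 and 0.023 m and z of cover_square in the frame of tray_square between 0.001 and 0.006 m and x of cover_notched in the frame of tray_notched between -0.093 and -0.033 m and y of cover_notched in the frame of tray_notched between -0.023 and 0.023 m and z of cover_notched in the frame of tray_notched between 0.001 and 0.006 m); the robot touches nothing.
It fails at once if a cover is dropped or thrown (it moves faster than 0.7 m/s with no finger on it: a fall of about 25 mm) ((linear speed of cover_long above 0.7 m/s and contact force between cover_long and the fingers below 0.05 N) or (linear speed of cover_square above 0.7 m/s and contact force between cover_square and the fingers below 0.05 N) or (linear speed of cover_notched above 0.7 m/s and contact force between cover_notched and the fingers below 0.05 N)).
It fails at once if the solder reel is shifted more than 25 mm or tipped (distance of reel from where it was at the start of the episode above 0.025 m or angle between reel's own z axis and vertical above 0.35 rad).
It fails at once if the flux bottle is shifted more than 25 mm or tipped (distance of flux from where it was at the start of the episode above 0.025 m or angle between flux's own z axis and vertical above 0.35 rad).
It fails at once if the screw dish is shifted more than 25 mm or tipped (distance of dish from where it was at the start of the episode above 0.025 m or angle between dish's own z axis and vertical above 0.35 rad).
It also fails if it takes over 96 s, if anything falls off the work surface, if the arm or the gripper's body presses on something with over 40 N, if the wrist force passes 120 N, or if a joint passes its speed limit or range.

## Working session

There is one attempt and no reset: what is moved stays moved. The work goes in short steps, Python scripts to look and compute and a shell command to move; the robot and the scene stay as the last step left them, time stands still between calls to the robot, and variables do not carry over. Pictures are saved under pics/ and viewed, at most 14 in all, crops included, and the job is handed in when it is done.

```bash
ls; mkdir -p pics; python3 - <<'E'
from cell import ctrl,get_image,get_calibration
import cv2,numpy as np
for n in("top","scene"):
    im=get_image(n); cv2.imwrite(f"pics/{n}0.png",im[:,:,::-1]); c=get_calibration(n); print(n,c)
s=ctrl.read_state();print(s)
E
```

```text
pics
top {'mtx': array([[365.85410089,   0.        , 259.01855446],
       [  0.        , 365.85410089, 189.05312935],
       [  0.        ,   0.        ,   1.        ]]), 'distortion': array([-0.02264752,  0.        ,  0.        ,  0.        ,  0.        ]), 'world_from_camera': array([[ 2.26787506e-03, -9.93063279e-01,  1.17559266e-01,
         3.45102932e+02],
       [-9.99479275e-01,  1.53297831e-03,  3.22308799e-02,
         9.60085847e+01],
       [-3.21875191e-02, -1.17571146e-01, -9.92542689e-01,
         1.03716662e+03],
       [ 0.00000000e+00,  0.00000000e+00,  0.00000000e+00,
         1.00000000e+00]])}
scene {'mtx': array([[407.98886497,   0.        , 249.89792766],
       [  0.        , 407.98886497, 189.36763204],
       [  0.        ,   0.        ,   1.        ]]), 'distortion': array([-0.04163309,  0.        ,  0.        ,  0.        ,  0.        ]), 'world_from_camera': array([[-1.21766453e-01,  5.75465552e-01, -8.08710287e-01,
         1.33831645e+03],
       [ 9.92538220e-01,  6.53520606e-02, -1.02941685e-01,
         2.12514951e+02],
       [-6.38850961e-03, -8.1
[... 154 characters left out ...]
.1, 'qpos': array([-1.19179615,  0.62928138,  0.03843593,  1.51824931, -0.02701695,
        0.99627576, -0.02002179]), 'qd': array([-1.09666058e-03, -1.82201450e-03,  1.70474600e-04, -3.09007669e-03,
       -6.91304527e-04, -1.67624249e-03, -6.18971084e-05]), 'tau': array([ 1.77432656e-03, -5.64523423e+01,  1.22962374e+00, -1.93970972e+01,
        1.11762760e-02,  5.49006189e-03, -1.53262346e-05]), 'eef_pos': array([279.4088424 , 586.27889394, 230.46886398]), 'tool_rot': array([-3.13989627e+00, -1.39120780e-06,  2.69676902e+00]), 'force': array([-0.32882291, -0.02577031,  1.39540835]), 'torque': array([ 0.00894125, -0.02150337,  0.01381766]), 'gripper_force': 0.0, 'width': 85.43075098367302}
```

View pics/top0.png

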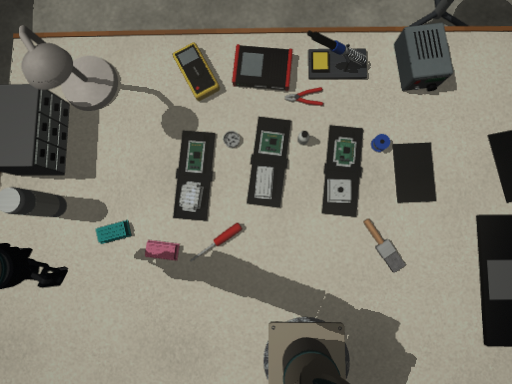

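View pics/scene0.png

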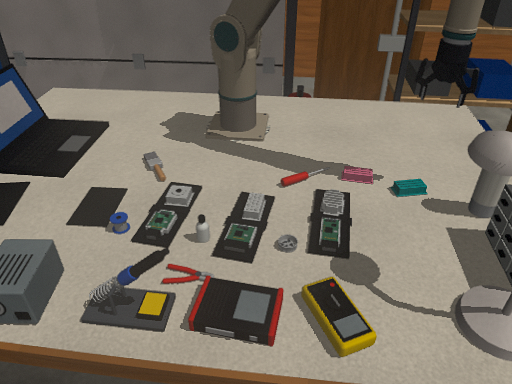

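The top view shows three trays, at about (195,175), (268,162) and (342,170), and the pad at (414,172). The dish is at (232,140), the flux bottle at (305,137) and the reel at (381,143). The pink (162,250) and turquoise (113,232) look-alikes lie outside the trays. I'll enlarge the row to identify the units and covers.

```bash
python3 - <<'E'
import cv2
im=cv2.imread("pics/top0.png")[110:225,165:395]
cv2.imwrite("pics/crop0.png",cv2.resize(im,(800,400),interpolation=cv2.INTER_CUBIC))
E
```

```text
(no output)
```

View pics/crop0.png

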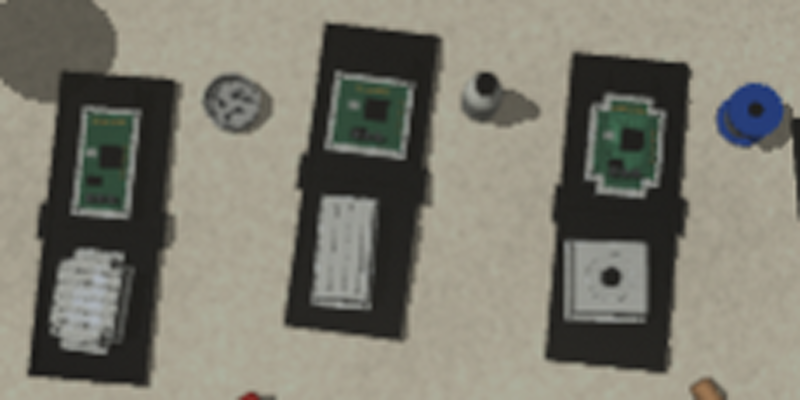

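Left tray is the long unit and holds cover_notched (fins). The middle tray is the square unit and holds cover_long (ribs). The right tray is the notched unit and holds cover_square (boss). Crop and ID are clear, so next I'll compute poses.

```bash
cat > h.py <<'E'
import cv2,numpy as np
from cell import ctrl,get_image,get_calibration
from scipy.optimize import least_squares
def world(px,z,c):
    "pixels (N,2) -> world xy at height z"
    p=cv2.undistortPoints(np.float64(px).reshape(-1,1,2),c["mtx"],c["distortion"]).reshape(-1,2)
    T=c["world_from_camera"]; d=np.c_[p,np.ones(len(p))]@T[:3,:3].T
    return (T[:3,3]+d*((z-T[2,3])/d[:,2])[:,None])[:,:2]
def fit(w,m):
    "rigid 2D fit: model pts m -> world pts w; x,y,yaw deg,rms"
    def tf(q): c,s=np.cos(q[2]),np.sin(q[2]); return m@np.array([[c,s],[-s,c]])+q[:2]
    r=least_squares(lambda q:(tf(q)-w).ravel(),[*w.mean(0),-.1])
    return np.round([r.x[0],r.x[1],np.degrees(r.x[2]),np.sqrt(r.fun@r.fun/len(w))],1)
def rect(a,b): return np.array([[a,b],[a,-b],[-a,-b],[-a,b]])/2. # TL TR BR BL as seen in top view
E
python3 - <<'E'
from h import *
c=get_calibration("top")
P=lambda l:np.array(l)/3.478+[165,110]
for n,l in dict(long=[(62,72),(178,82),(150,384),(30,374)],square=[(327,24),(440,38),(404,340),(286,324)],notched=[(574,53),(689,66),(666,371),(546,358)]).items():
    q=fit(world(P(l),8,c),rect(256,96)); a=np.radians(q[2]); print(n,q,"place",np.round(q[:2]-63*np.array([np.cos(a),np.sin(a)]),1))
print("pad",fit(world([(392,143),(432,143),(436,200),(398,202)],3,c),rect(170,110)))
print("clong",fit(world(P([(321,195),(378,198),(371,309),(311,304)]),25,c),rect(88,44)))
print("csq",fit(world(P([(564,240),(647,241),(648,318),(567,321)]),25,c),rect(60,60)))
print("cno",world(P([(92,300)]),35,c))
print("dish,flux,reel",world(P([(235,103),(480,105),(748,117)]),5,c))
E
```

```text
long [508.  312.5  -4.4   2.3] place [445.2 317.3]
square [546.1  98.9  -7.3   1.5] place [483.6 106.9]
notched [ 520.1 -108.5   -6.2    1.5] place [ 457.5 -101.7]
pad [ 516.4 -311.6    1.9    2.9]
clong [484.1 114.3  -4.3   1.8]
csq [ 4.607e+02 -9.380e+01  4.000e-01  3.200e+00]
cno [[443.98315391 315.90854906]]
dish,flux,reel [[ 611.70565111  206.52635722]
 [ 608.81452303    3.13416217]
 [ 597.69923746 -216.79221462]]
```

```bash
python3 -m creep '[{"dx":0.41,"dy":-0.675,"dz":0.05,"rz":0.057,"grip":-1},{"dx":0.41,"dy":-0.675,"dz":0.05,"rz":0.057,"grip":-1},{"dx":0.41,"dy":-0.675,"dz":0.05,"rz":0.057,"grip":-1},{"dx":0.41,"dy":-0.675,"dz":0.05,"rz":0.057,"grip":-1},{"dx":0.41,"dy":-0.675,"dz":0.05,"rz":0.057,"grip":-1}]'
python3 -m creep '[{"dx":0,"dy":0,"dz":0,"rz":0,"grip":-1},{"dx":0,"dy":0,"dz":0,"rz":0,"grip":-1},{"dx":0,"dy":0,"dz":0,"rz":0,"grip":-1},{"dx":0,"dy":0,"dz":0,"rz":0,"grip":-1},{"dx":0,"dy":0,"dz":0,"rz":0,"grip":-1}]'
python3 - <<'E'
from h import *
print(ctrl.read_state()["eef_pos"],ctrl.read_state()["tool_rot"])
c=get_calibration("wrist");im=get_image("wrist");np.save("w1.npy",c,allow_pickle=True)
cv2.imwrite("pics/w1.png",im[:,:,::-1]);print(c["world_from_camera"][:3,3])
E
```

```text
[279.4088424  586.27889394 230.46886398] [-3.13989627e+00 -1.39120780e-06  2.69676902e+00]
[206.92738595 621.16925354 372.98138534]$[0]: bad value
$[0]: bad value
```

View pics/w1.png

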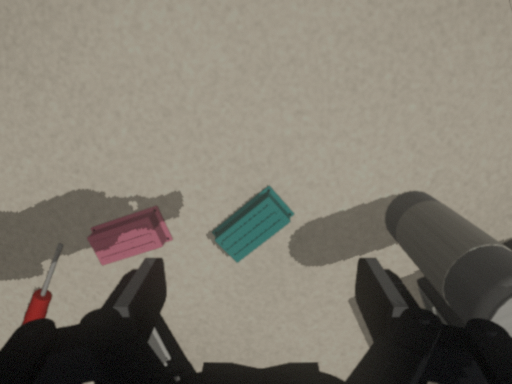

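The move was refused, so this is the start view: pink look-alike at (130,235), turquoise at (253,222). I'll retry with all seven keys.

```bash
python3 -m creep '[{"dx":0.41,"dy":-0.675,"dz":0.05,"rx":0,"ry":0,"rz":0.057,"grip":-1},{"dx":0.41,"dy":-0.675,"dz":0.05,"rx":0,"ry":0,"rz":0.057,"grip":-1},{"dx":0.41,"dy":-0.675,"dz":0.05,"rx":0,"ry":0,"rz":0.057,"grip":-1},{"dx":0.41,"dy":-0.675,"dz":0.05,"rx":0,"ry":0,"rz":0.057,"grip":-1},{"dx":0.41,"dy":-0.675,"dz":0.05,"rx":0,"ry":0,"rz":0.057,"grip":-1}]'
```

```text
clock: 0.78
eef_pos: [442.4, 318.3, 251.1]
tool_rot: [-3.142, 0.0, 3.055]
force: [1.3, 0.6, 0.0]
width: 85.2
gripper_force: 0.0
```

```bash
python3 - <<'E'
from h import *
get_image("top")
c=get_calibration("wrist");im=get_image("wrist");np.save("w1.npy",c,allow_pickle=True)
cv2.imwrite("pics/w2.png",im[:,:,::-1]);print(c["world_from_camera"].round(2))
E
```

```text
[[ 1.0000e-01  9.4000e-01  3.2000e-01  3.6790e+02]
 [ 9.9000e-01 -9.0000e-02 -4.0000e-02  3.1675e+02]
 [-1.0000e-02  3.2000e-01 -9.5000e-01  3.9366e+02]
 [ 0.0000e+00  0.0000e+00  0.0000e+00  1.0000e+00]]
```

View pics/w2.png

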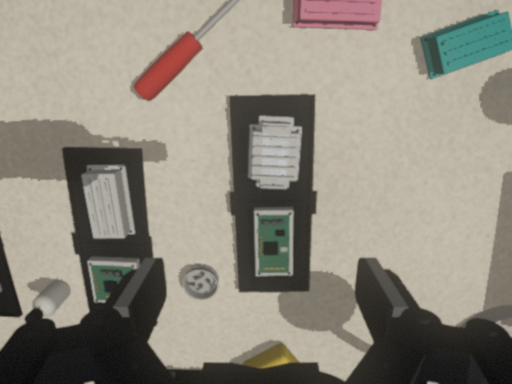

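The wrist view shows the long unit's tray with corners (230,95), (314,95), (309,291) and (237,291). The finned notched cover is in its near half, with its flange ends at about (260–294,117) and (258–290,188). cover_long is at (107,202) in the next tray.

```bash
python3 - <<'E'
from h import *
c=np.load("w1.npy",allow_pickle=True).item()
M=lambda a,b:np.array([[-a,-b],[-a,b],[a,b],[a,-b]])/2.
q=fit(world([(230,95),(314,95),(309,291),(237,291)],8,c),M(256,96));a=np.radians(q[2])
print("tray",q,q[:2]-63*np.array([np.cos(a),np.sin(a)]))
print("cno",fit(world([(260,117),(294,117),(290,188),(258,187)],8,c),M(84,40)))
print(world([(249,125),(301,127),(297,180),(249,178),(275,153)],8,c).round(1))
print(world([(256,122),(296,124),(292,181),(254,180)],35,c).round(1))
E
```

```text
tray [510.  315.5  -4.9   1.3] [447.23024634 320.88126616]
cno [449.1 324.3  -7.2   0.8]
[[413.3 297.1]
 [421.4 355.9]
 [483.9 347.2]
 [475.8 290.2]
 [448.6 323.8]]
[[407.8 306.2]
 [414.  348.1]
 [476.4 339.4]
 [471.1 297.3]]
```

```bash
python3 -m creep '[{"dx":0.008,"dy":0.013,"dz":-0.15,"rx":0,"ry":0,"rz":-0.007,"grip":-1},{"dx":0.008,"dy":0.013,"dz":-0.3,"rx":0,"ry":0,"rz":-0.007,"grip":-1},{"dx":0.008,"dy":0.013,"dz":-0.45,"rx":0,"ry":0,"rz":-0.007,"grip":-1},{"dx":0.008,"dy":0.013,"dz":-0.53,"rx":0,"ry":0,"rz":-0.007,"grip":-1},{"dx":0.008,"dy":0.013,"dz":-0.58,"rx":0,"ry":0,"rz":-0.007,"grip":-1}]'
python3 -m creep '[{"dx":0,"dy":0,"dz":-0.02,"rx":0,"ry":0,"rz":0,"grip":-1},{"dx":0,"dy":0,"dz":-0.035,"rx":0,"ry":0,"rz":0,"grip":-1},{"dx":0,"dy":0,"dz":-0.035,"rx":0,"ry":0,"rz":0,"grip":-1},{"dx":0,"dy":0,"dz":-0.035,"rx":0,"ry":0,"rz":0,"grip":-0.6},{"dx":0,"dy":0,"dz":-0.035,"rx":0,"ry":0,"rz":0,"grip":-0.4}]'
python3 -m creep '[{"dx":0,"dy":0,"dz":0,"rx":0,"ry":0,"rz":0,"grip":0},{"dx":0,"dy":0,"dz":0,"rx":0,"ry":0,"rz":0,"grip":1},{"dx":0,"dy":0,"dz":0,"rx":0,"ry":0,"rz":0,"grip":1},{"dx":0,"dy":0,"dz":0,"rx":0,"ry":0,"rz":0,"grip":1},{"dx":0,"dy":0,"dz":0,"rx":0,"ry":0,"rz":0,"grip":1}]'
```

```text
clock: 1.5
eef_pos: [443.6, 324.9, 16.7]
tool_rot: [-3.139, -0.002, 3.011]
force: [0.5, 0.2, 0.1]
width: 85.0
gripper_force: 0.0
clock: 2.12
eef_pos: [445.1, 325.7, 5.7]
tool_rot: [3.141, 0.001, 3.011]
force: [-0.1, -0.1, 0.5]
width: 59.7
gripper_force: 0.0
clock: 2.75
eef_pos: [445.0, 325.3, 5.9]
tool_rot: [3.141, 0.001, 3.011]
force: [-0.6, -1.0, 5.4]
width: 50.7
gripper_force: 64.1
```

```bash
python3 -m creep '[{"dx":0,"dy":0,"dz":0.025,"rx":0,"ry":0,"rz":0,"grip":1},{"dx":0,"dy":0,"dz":0.1,"rx":0,"ry":0,"rz":0,"grip":1},{"dx":0,"dy":0,"dz":0.2,"rx":0,"ry":0,"rz":0,"grip":1},{"dx":0,"dy":0,"dz":0.28,"rx":0,"ry":0,"rz":0,"grip":1},{"dx":0,"dy":0,"dz":0.3,"rx":0,"ry":0,"rz":0,"grip":1}]'
python3 -m creep '[{"dx":0.05,"dy":-0.1,"dz":0,"rx":0,"ry":0,"rz":0,"grip":1},{"dx":0.1,"dy":-0.25,"dz":0,"rx":0,"ry":0,"rz":0,"grip":1},{"dx":0.1,"dy":-0.4,"dz":0,"rx":0,"ry":0,"rz":0,"grip":1},{"dx":0.1,"dy":-0.55,"dz":0,"rx":0,"ry":0,"rz":0,"grip":1},{"dx":0.1,"dy":-0.7,"dz":0,"rx":0,"ry":0,"rz":0,"grip":1}]'
```

```text
clock: 3.38
eef_pos: [445.8, 326.3, 127.4]
tool_rot: [3.138, 0.003, 3.011]
force: [0.3, -0.6, -1.7]
width: 51.0
gripper_force: 63.2
clock: 4.0
eef_pos: [484.0, 43.5, 124.3]
tool_rot: [-3.141, -0.001, 3.011]
force: [0.8, -0.3, -1.9]
width: 51.0
gripper_force: 63.1
```

```bash
python3 -m creep '[{"dx":0,"dy":-0.15,"dz":0,"rx":0,"ry":0,"rz":0,"grip":1},{"dx":0,"dy":-0.3,"dz":0,"rx":0,"ry":0,"rz":0,"grip":1},{"dx":0,"dy":-0.45,"dz":0,"rx":0,"ry":0,"rz":0,"grip":1},{"dx":0,"dy":-0.6,"dz":0,"rx":0,"ry":0,"rz":0,"grip":1},{"dx":0,"dy":-0.75,"dz":0,"rx":0,"ry":0,"rz":0,"grip":1}]'
python3 -m creep '[{"dx":0,"dy":-0.1,"dz":0,"rx":0,"ry":0,"rz":0,"grip":1},{"dx":0,"dy":-0.135,"dz":0,"rx":0,"ry":0,"rz":0,"grip":1},{"dx":0,"dy":-0.135,"dz":-0.1,"rx":0,"ry":0,"rz":0,"grip":1},{"dx":0,"dy":-0.135,"dz":-0.2,"rx":0,"ry":0,"rz":0,"grip":1},{"dx":0,"dy":-0.135,"dz":-0.25,"rx":0,"ry":0,"rz":0,"grip":1}]'
python3 - <<'E'
from h import *
im=get_image("top");cv2.imwrite("pics/t1.png",cv2.resize(im[90:230,330:470,::-1],(560,560),interpolation=cv2.INTER_CUBIC))
print(ctrl.read_state()["eef_pos"])
E
```

```text
clock: 4.62
eef_pos: [484.0, -256.1, 124.2]
tool_rot: [3.141, -0.001, 3.011]
force: [0.8, 0.8, -1.8]
width: 50.5
gripper_force: 63.1
clock: 5.25
eef_pos: [483.4, -305.9, 22.4]
tool_rot: [3.139, -0.004, 3.013]
force: [0.3, 0.4, -1.4]
width: 51.1
gripper_force: 63.1
[ 482.59594274 -305.35569992   20.67101245]
```

View pics/t1.png

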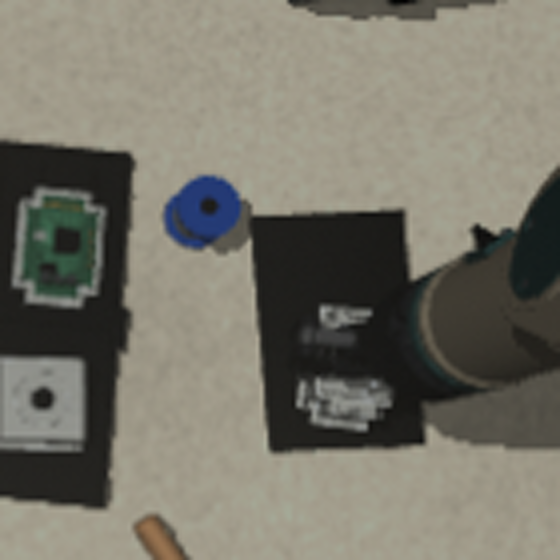

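The cover is hanging over the pad (crop (345,370)), inside its edges and clear of the reel at (205,210). Lowering.

```bash
python3 -m creep '[{"dx":0,"dy":0,"dz":-0.02,"rx":0,"ry":0,"rz":0,"grip":1},{"dx":0,"dy":0,"dz":-0.032,"rx":0,"ry":0,"rz":0,"grip":1},{"dx":0,"dy":0,"dz":-0.032,"rx":0,"ry":0,"rz":0,"grip":1},{"dx":0,"dy":0,"dz":-0.032,"rx":0,"ry":0,"rz":0,"grip":1},{"dx":0,"dy":0,"dz":-0.032,"rx":0,"ry":0,"rz":0,"grip":1}]'
```

```text
clock: 5.92
eef_pos: [485.1, -308.8, 12.8]
tool_rot: [-3.141, 0.001, 3.011]
force: [0.3, -0.8, -1.7]
width: 50.7
gripper_force: 63.1
```

```bash
python3 -m creep '[{"dx":0,"dy":0,"dz":-0.01,"rx":0,"ry":0,"rz":0,"grip":1},{"dx":0,"dy":0,"dz":-0.016,"rx":0,"ry":0,"rz":0,"grip":1},{"dx":0,"dy":0,"dz":-0.018,"rx":0,"ry":0,"rz":0,"grip":1},{"dx":0,"dy":0,"dz":-0.018,"rx":0,"ry":0,"rz":0,"grip":1},{"dx":0,"dy":0,"dz":-0.018,"rx":0,"ry":0,"rz":0,"grip":1}]'
```

```text
clock: 6.55
eef_pos: [484.8, -308.6, 5.0]
tool_rot: [-3.142, 0.0, 3.011]
force: [-0.1, 0.1, -1.2]
width: 51.2
gripper_force: 63.1
```

```bash
python3 -m creep '[{"dx":0,"dy":0,"dz":-0.002,"rx":0,"ry":0,"rz":0,"grip":1},{"dx":0,"dy":0,"dz":-0.003,"rx":0,"ry":0,"rz":0,"grip":1},{"dx":0,"dy":0,"dz":-0.003,"rx":0,"ry":0,"rz":0,"grip":1},{"dx":0,"dy":0,"dz":-0.003,"rx":0,"ry":0,"rz":0,"grip":0.2},{"dx":0,"dy":0,"dz":-0.003,"rx":0,"ry":0,"rz":0,"grip":-0.3}]'
python3 -m creep '[{"dx":0,"dy":0,"dz":0,"rx":0,"ry":0,"rz":0,"grip":-1},{"dx":0,"dy":0,"dz":0,"rx":0,"ry":0,"rz":0,"grip":-1},{"dx":0,"dy":0,"dz":0,"rx":0,"ry":0,"rz":0,"grip":-1},{"dx":0,"dy":0,"dz":0.1,"rx":0,"ry":0,"rz":0,"grip":-1},{"dx":0,"dy":0,"dz":0.25,"rx":0,"ry":0,"rz":0,"grip":-1}]'
python3 -m creep '[{"dx":-0.02,"dy":0.12,"dz":0.15,"rx":0,"ry":0,"rz":0,"grip":-1},{"dx":-0.02,"dy":0.27,"dz":0.3,"rx":0,"ry":0,"rz":0,"grip":-1},{"dx":-0.02,"dy":0.42,"dz":0.35,"rx":0,"ry":0,"rz":0,"grip":-1},{"dx":-0.02,"dy":0.52,"dz":0.37,"rx":0,"ry":0,"rz":0,"grip":-1},{"dx":-0.02,"dy":0.55,"dz":0.37,"rx":0,"ry":0,"rz":0,"grip":-1}]'
python3 - <<'E'
from h import *
get_image("top");get_image("top");s=ctrl.read_state();print(s["eef_pos"],s["tool_rot"])
c=get_calibration("wrist");im=get_image("wrist");np.save("w3.npy",c,allow_pickle=True)
cv2.imwrite("pics/w3.png",im[:,:,::-1])
E
```

```text
clock: 7.18
eef_pos: [485.1, -308.8, 4.2]
tool_rot: [-3.141, 0.001, 3.011]
force: [0.1, 0.4, -0.7]
width: 55.3
gripper_force: 0.0
clock: 7.8
eef_pos: [483.5, -307.8, 103.2]
tool_rot: [3.14, -0.004, 3.011]
force: [-0.1, -0.6, -0.2]
width: 84.9
gripper_force: 0.0
clock: 8.43
eef_pos: [477.4, -84.7, 253.6]
tool_rot: [3.14, 0.003, 3.016]
force: [0.1, -0.8, -0.4]
width: 85.5
gripper_force: 0.0
[477.17581923 -85.13181347 252.80038904] [3.14034661e+00 1.60177738e-03 3.01692150e+00]
```

View pics/w3.png

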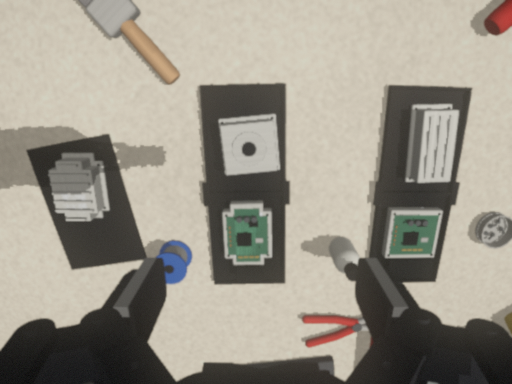

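The wrist view shows the notched cover flat on the pad (78,188). The square cover has its boss at (249,149) and flange corners (219,118), (277,115), (281,172) and (226,174). The long cover's top corners are (417,106), (458,109), (452,181) and (413,180). The flux bottle (343,252), reel (174,258) and dish (492,228) are undisturbed.

```bash
python3 - <<'E'
from h import *
c=np.load("w3.npy",allow_pickle=True).item()
M=lambda a,b:np.array([[-a,-b],[-a,b],[a,b],[a,-b]])/2.
for n,l in dict(notched=[(201,84),(286,84),(284,283),(215,282)],square=[(389,86),(470,89),(436,282),(371,279)]).items():
    q=fit(world(l,8,c),M(256,96));a=np.radians(q[2]);print(n,q,q[:2]-63*np.array([np.cos(a),np.sin(a)]))
print("clong",fit(world([(417,106),(458,109),(452,181),(413,180)],30,c),M(84,40)))
print("csq",fit(world([(219,118),(277,115),(281,172),(226,174)],8,c),M(66,66)),world([(249,149)],33.5,c))
E
```

```text
notched [ 521.9 -106.9   -6.4    2.1] [459.29262109 -99.87745727]
square [548.6 101.8  -6.7   3.9] [486.03024908 109.15025644]
clong [485.6 112.   -3.8   4.3]
csq [464.9 -94.1  -3.4   1.1] [[464.12203551 -95.35783165]]
```

```bash
python3 -m creep '[{"dx":0.02,"dy":0.12,"dz":0,"rx":0,"ry":0,"rz":0.009,"grip":-1},{"dx":0.02,"dy":0.27,"dz":0,"rx":0,"ry":0,"rz":0.009,"grip":-1},{"dx":0.02,"dy":0.4,"dz":0,"rx":0,"ry":0,"rz":0.009,"grip":-1},{"dx":0.02,"dy":0.495,"dz":-0.05,"rx":0,"ry":0,"rz":0.009,"grip":-1},{"dx":0.02,"dy":0.495,"dz":-0.15,"rx":0,"ry":0,"rz":0.009,"grip":-1}]'
python3 -m creep '[{"dx":0,"dy":0,"dz":-0.12,"rx":0,"ry":0,"rz":0,"grip":-1},{"dx":0,"dy":0,"dz":-0.25,"rx":0,"ry":0,"rz":0,"grip":-1},{"dx":0,"dy":0,"dz":-0.35,"rx":0,"ry":0,"rz":0,"grip":-1},{"dx":0,"dy":0,"dz":-0.4,"rx":0,"ry":0,"rz":0,"grip":-1},{"dx":0,"dy":0,"dz":-0.4,"rx":0,"ry":0,"rz":0,"grip":-1}]'
```

```text
clock: 9.2
eef_pos: [486.5, 111.8, 191.9]
tool_rot: [3.139, 0.004, 3.071]
force: [0.6, -0.4, 0.1]
width: 85.4
gripper_force: 0.0
clock: 9.82
eef_pos: [483.9, 107.3, 30.0]
tool_rot: [-3.139, -0.004, 3.066]
force: [-1.3, 0.2, 0.6]
width: 85.4
gripper_force: 0.0
```

```bash
python3 -m creep '[{"dx":0.003,"dy":0.012,"dz":-0.03,"rx":0,"ry":0,"rz":0,"grip":-1},{"dx":0.003,"dy":0.012,"dz":-0.05,"rx":0,"ry":0,"rz":0,"grip":-1},{"dx":0.003,"dy":0.012,"dz":-0.057,"rx":0,"ry":0,"rz":0,"grip":-1},{"dx":0.003,"dy":0.012,"dz":-0.057,"rx":0,"ry":0,"rz":0,"grip":-0.5},{"dx":0.003,"dy":0.012,"dz":-0.057,"rx":0,"ry":0,"rz":0,"grip":-0.2}]'
python3 -m creep '[{"dx":0,"dy":0,"dz":0,"rx":0,"ry":0,"rz":0,"grip":0},{"dx":0,"dy":0,"dz":0,"rx":0,"ry":0,"rz":0,"grip":0.2},{"dx":0,"dy":0,"dz":0,"rx":0,"ry":0,"rz":0,"grip":1},{"dx":0,"dy":0,"dz":0,"rx":0,"ry":0,"rz":0,"grip":1},{"dx":0,"dy":0,"dz":0,"rx":0,"ry":0,"rz":0,"grip":1}]'
```

```text
clock: 10.45
eef_pos: [486.2, 114.2, 9.4]
tool_rot: [3.141, 0.0, 3.067]
force: [-0.5, 0.3, 0.1]
width: 52.3
gripper_force: 0.0
clock: 11.08
eef_pos: [486.2, 114.3, 9.6]
tool_rot: [3.141, 0.001, 3.067]
force: [-0.5, -0.6, 5.2]
width: 38.5
gripper_force: 61.3
```

```bash
python3 -m creep '[{"dx":0,"dy":0,"dz":0.025,"rx":0,"ry":0,"rz":0,"grip":1},{"dx":0,"dy":0,"dz":0.1,"rx":0,"ry":0,"rz":0,"grip":1},{"dx":0,"dy":0,"dz":0.2,"rx":0,"ry":0,"rz":0,"grip":1},{"dx":-0.02,"dy":0.04,"dz":0.25,"rx":0,"ry":0,"rz":0,"grip":1},{"dx":-0.05,"dy":0.14,"dz":0.25,"rx":0,"ry":0,"rz":0,"grip":1}]'
python3 -m creep '[{"dx":-0.03,"dy":0.14,"dz":0,"rx":0,"ry":0,"rz":0,"grip":1},{"dx":-0.05,"dy":0.28,"dz":0,"rx":0,"ry":0,"rz":0,"grip":1},{"dx":-0.05,"dy":0.37,"dz":0,"rx":0,"ry":0,"rz":0,"grip":1},{"dx":-0.05,"dy":0.37,"dz":-0.05,"rx":0,"ry":0,"rz":0,"grip":1},{"dx":-0.05,"dy":0.37,"dz":-0.15,"rx":0,"ry":0,"rz":0,"grip":1}]'
python3 -m creep '[{"dx":0,"dy":0,"dz":-0.05,"rx":0,"ry":0,"rz":0,"grip":1},{"dx":0,"dy":0,"dz":-0.07,"rx":0,"ry":0,"rz":0,"grip":1},{"dx":0,"dy":0,"dz":-0.07,"rx":0,"ry":0,"rz":0,"grip":1},{"dx":0,"dy":0,"dz":-0.07,"rx":0,"ry":0,"rz":0,"grip":1},{"dx":0,"dy":0,"dz":-0.07,"rx":0,"ry":0,"rz":0,"grip":1}]'
```

```text
clock: 11.7
eef_pos: [467.5, 168.9, 111.2]
tool_rot: [3.141, 0.004, 3.062]
force: [0.2, 0.1, -1.3]
width: 38.8
gripper_force: 60.7
clock: 12.32
eef_pos: [447.0, 319.9, 50.1]
tool_rot: [3.138, 0.003, 3.069]
force: [-0.3, 0.1, -1.8]
width: 38.8
gripper_force: 60.7
clock: 12.95
eef_pos: [446.5, 318.6, 22.0]
tool_rot: [3.14, 0.001, 3.067]
force: [0.4, 0.8, -1.2]
width: 38.8
gripper_force: 60.6
```

```bash
python3 -m creep '[{"dx":0,"dy":0,"dz":-0.015,"rx":0,"ry":0,"rz":0,"grip":1},{"dx":0,"dy":0,"dz":-0.025,"rx":0,"ry":0,"rz":0,"grip":1},{"dx":0,"dy":0,"dz":-0.029,"rx":0,"ry":0,"rz":0,"grip":1},{"dx":0,"dy":0,"dz":-0.031,"rx":0,"ry":0,"rz":0,"grip":1},{"dx":0,"dy":0,"dz":-0.031,"rx":0,"ry":0,"rz":0,"grip":1}]'
```

```text
clock: 13.58
eef_pos: [445.7, 318.0, 9.6]
tool_rot: [-3.141, -0.0, 3.067]
force: [-3.0, -2.1, 11.7]
width: 38.8
gripper_force: 62.1
```

```bash
python3 -m creep '[{"dx":0,"dy":0,"dz":0,"rx":0,"ry":0,"rz":0,"grip":0},{"dx":0,"dy":0,"dz":0,"rx":0,"ry":0,"rz":0,"grip":-1},{"dx":0,"dy":0,"dz":0,"rx":0,"ry":0,"rz":0,"grip":-1},{"dx":0,"dy":0,"dz":0.1,"rx":0,"ry":0,"rz":0,"grip":-1},{"dx":0,"dy":0,"dz":0.25,"rx":0,"ry":0,"rz":0,"grip":-1}]'
python3 -m creep '[{"dx":0,"dy":-0.08,"dz":0.12,"rx":0,"ry":0,"rz":0.006,"grip":-1},{"dx":0.02,"dy":-0.2,"dz":0.2,"rx":0,"ry":0,"rz":0.006,"grip":-1},{"dx":0.04,"dy":-0.35,"dz":0.2,"rx":0,"ry":0,"rz":0.006,"grip":-1},{"dx":0.045,"dy":-0.5,"dz":0.2,"rx":0,"ry":0,"rz":0.006,"grip":-1},{"dx":0.045,"dy":-0.65,"dz":0.2,"rx":0,"ry":0,"rz":0.006,"grip":-1}]'
python3 -m creep '[{"dx":0,"dy":-0.15,"dz":0,"rx":0,"ry":0,"rz":0,"grip":-1},{"dx":0,"dy":-0.3,"dz":0,"rx":0,"ry":0,"rz":0,"grip":-1},{"dx":0,"dy":-0.38,"dz":-0.1,"rx":0,"ry":0,"rz":0,"grip":-1},{"dx":0,"dy":-0.38,"dz":-0.25,"rx":0,"ry":0,"rz":0,"grip":-1},{"dx":0,"dy":-0.38,"dz":-0.3,"rx":0,"ry":0,"rz":0,"grip":-1}]'
python3 - <<'E'
from h import *
get_image("top");s=ctrl.read_state();print(s["eef_pos"],s["tool_rot"])
im=get_image("top");cv2.imwrite("pics/t2.png",cv2.resize(im[110:225,165:395,::-1],(800,400),interpolation=cv2.INTER_CUBIC))
E
```

```text
clock: 14.2
eef_pos: [444.8, 317.3, 108.1]
tool_rot: [-3.139, -0.003, 3.068]
force: [1.4, 1.2, -0.6]
width: 85.1
gripper_force: 0.0
clock: 14.82
eef_pos: [464.1, 56.3, 188.8]
tool_rot: [-3.142, 0.001, 3.105]
force: [1.6, -0.4, 0.1]
width: 85.0
gripper_force: 0.0
clock: 15.45
eef_pos: [461.8, -94.3, 65.8]
tool_rot: [3.141, -0.005, 3.104]
force: [0.5, -0.3, 0.4]
width: 85.4
gripper_force: 0.0
[461.41605172 -93.72055361  64.79741022] [ 3.14072931 -0.00654854  3.10458233]
```

View pics/t2.png

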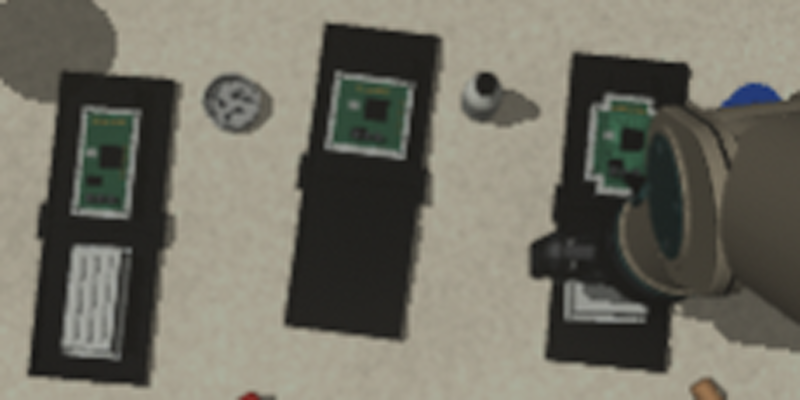

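cover_long now lies flat in the long unit's tray (crop (95,300)). The gripper is over the square cover.

```bash
python3 -m creep '[{"dx":0.003,"dy":0,"dz":-0.07,"rx":0,"ry":0,"rz":0,"grip":-1},{"dx":0.003,"dy":0,"dz":-0.12,"rx":0,"ry":0,"rz":0,"grip":-1},{"dx":0.003,"dy":0,"dz":-0.14,"rx":0,"ry":0,"rz":0,"grip":-1},{"dx":0.003,"dy":0,"dz":-0.14,"rx":0,"ry":0,"rz":0,"grip":-1},{"dx":0.003,"dy":0,"dz":-0.14,"rx":0,"ry":0,"rz":0,"grip":-1}]'
```

```text
clock: 16.18
eef_pos: [466.0, -93.9, 13.6]
tool_rot: [-3.141, 0.002, 3.105]
force: [-0.1, 0.2, 0.5]
width: 85.7
gripper_force: 0.0
```

```bash
python3 -m creep '[{"dx":-0.006,"dy":0,"dz":-0.01,"rx":0,"ry":0,"rz":0,"grip":-1},{"dx":-0.006,"dy":0,"dz":-0.018,"rx":0,"ry":0,"rz":0,"grip":-1},{"dx":-0.006,"dy":0,"dz":-0.018,"rx":0,"ry":0,"rz":0,"grip":-0.7},{"dx":-0.006,"dy":0,"dz":-0.018,"rx":0,"ry":0,"rz":0,"grip":-0.5},{"dx":-0.006,"dy":0,"dz":-0.018,"rx":0,"ry":0,"rz":0,"grip":-0.4}]'
python3 -m creep '[{"dx":0,"dy":0,"dz":0,"rx":0,"ry":0,"rz":0,"grip":-0.3},{"dx":0,"dy":0,"dz":0,"rx":0,"ry":0,"rz":0,"grip":1},{"dx":0,"dy":0,"dz":0,"rx":0,"ry":0,"rz":0,"grip":1},{"dx":0,"dy":0,"dz":0,"rx":0,"ry":0,"rz":0,"grip":1},{"dx":0,"dy":0,"dz":0,"rx":0,"ry":0,"rz":0,"grip":1}]'
```

```text
clock: 16.8
eef_pos: [463.0, -94.3, 5.8]
tool_rot: [-3.141, 0.001, 3.105]
force: [-0.5, -0.5, 1.3]
width: 59.9
gripper_force: 0.6
clock: 17.42
eef_pos: [463.0, -94.3, 6.2]
tool_rot: [-3.141, 0.001, 3.105]
force: [-2.2, -0.9, 8.0]
width: 56.8
gripper_force: 63.9
```

```bash
python3 -m creep '[{"dx":0,"dy":0,"dz":0.025,"rx":0,"ry":0,"rz":0,"grip":1},{"dx":0,"dy":0,"dz":0.1,"rx":0,"ry":0,"rz":0,"grip":1},{"dx":0,"dy":0,"dz":0.2,"rx":0,"ry":0,"rz":0,"grip":1},{"dx":0.02,"dy":0.04,"dz":0.25,"rx":0,"ry":0,"rz":0,"grip":1},{"dx":0.055,"dy":0.14,"dz":0.25,"rx":0,"ry":0,"rz":-0.011,"grip":1}]'
python3 -m creep '[{"dx":0,"dy":0.14,"dz":0,"rx":0,"ry":0,"rz":0,"grip":1},{"dx":0,"dy":0.28,"dz":0,"rx":0,"ry":0,"rz":0,"grip":1},{"dx":0,"dy":0.365,"dz":0,"rx":0,"ry":0,"rz":0,"grip":1},{"dx":0,"dy":0.365,"dz":-0.05,"rx":0,"ry":0,"rz":0,"grip":1},{"dx":0,"dy":0.365,"dz":-0.15,"rx":0,"ry":0,"rz":0,"grip":1}]'
python3 -m creep '[{"dx":0,"dy":0,"dz":-0.05,"rx":0,"ry":0,"rz":0,"grip":1},{"dx":0,"dy":0,"dz":-0.07,"rx":0,"ry":0,"rz":0,"grip":1},{"dx":0,"dy":0,"dz":-0.07,"rx":0,"ry":0,"rz":0,"grip":1},{"dx":0,"dy":0,"dz":-0.07,"rx":0,"ry":0,"rz":0,"grip":1},{"dx":0,"dy":0,"dz":-0.07,"rx":0,"ry":0,"rz":0,"grip":1}]'
```

```text
clock: 18.05
eef_pos: [485.6, -39.5, 107.4]
tool_rot: [-3.141, 0.003, 3.029]
force: [0.3, 0.6, -2.3]
width: 56.8
gripper_force: 64.5
clock: 18.68
eef_pos: [486.1, 109.6, 46.3]
tool_rot: [3.14, 0.004, 3.037]
force: [0.4, -0.8, -1.9]
width: 56.8
gripper_force: 64.6
clock: 19.3
eef_pos: [485.3, 108.3, 18.3]
tool_rot: [3.141, 0.001, 3.036]
force: [0.5, -0.3, -0.2]
width: 56.5
gripper_force: 64.4
```

Needs about 12 mm more to reach contact at 6.2.

```bash
python3 -m creep '[{"dx":0,"dy":0,"dz":-0.015,"rx":0,"ry":0,"rz":0,"grip":1},{"dx":0,"dy":0,"dz":-0.025,"rx":0,"ry":0,"rz":0,"grip":1},{"dx":0,"dy":0,"dz":-0.029,"rx":0,"ry":0,"rz":0,"grip":1},{"dx":0,"dy":0,"dz":-0.03,"rx":0,"ry":0,"rz":0,"grip":1},{"dx":0,"dy":0,"dz":-0.03,"rx":0,"ry":0,"rz":0,"grip":1}]'
```

```text
clock: 19.92
eef_pos: [484.5, 108.1, 6.2]
tool_rot: [-3.141, 0.0, 3.036]
force: [-2.7, -0.7, 9.3]
width: 56.6
gripper_force: 65.9
```

```bash
python3 -m creep '[{"dx":0,"dy":0,"dz":0,"rx":0,"ry":0,"rz":0,"grip":-0.5},{"dx":0,"dy":0,"dz":0,"rx":0,"ry":0,"rz":0,"grip":-1},{"dx":0,"dy":0,"dz":0,"rx":0,"ry":0,"rz":0,"grip":-1},{"dx":0,"dy":0,"dz":0.1,"rx":0,"ry":0,"rz":0,"grip":-1},{"dx":0,"dy":0,"dz":0.25,"rx":0,"ry":0,"rz":0,"grip":-1}]'
python3 -m creep '[{"dx":0,"dy":-0.08,"dz":0.12,"rx":0,"ry":0,"rz":-0.004,"grip":-1},{"dx":0,"dy":-0.2,"dz":0.2,"rx":0,"ry":0,"rz":-0.004,"grip":-1},{"dx":0,"dy":-0.35,"dz":0.2,"rx":0,"ry":0,"rz":-0.004,"grip":-1},{"dx":0,"dy":-0.5,"dz":0.2,"rx":0,"ry":0,"rz":-0.004,"grip":-1},{"dx":0,"dy":-0.65,"dz":0.2,"rx":0,"ry":0,"rz":-0.004,"grip":-1}]'
python3 -m creep '[{"dx":0,"dy":-0.15,"dz":0,"rx":0,"ry":0,"rz":0,"grip":-1},{"dx":0,"dy":-0.3,"dz":0,"rx":0,"ry":0,"rz":0,"grip":-1},{"dx":0,"dy":-0.393,"dz":0,"rx":0,"ry":0,"rz":0,"grip":-1},{"dx":0,"dy":-0.393,"dz":0,"rx":0,"ry":0,"rz":0,"grip":-1},{"dx":0,"dy":-0.393,"dz":-0.1,"rx":0,"ry":0,"rz":0,"grip":-1}]'
python3 -m creep '[{"dx":0,"dy":0,"dz":-0.1,"rx":0,"ry":0,"rz":0,"grip":-1},{"dx":0,"dy":0,"dz":-0.2,"rx":0,"ry":0,"rz":0,"grip":-1},{"dx":0,"dy":0,"dz":-0.3,"rx":0,"ry":0,"rz":0,"grip":-1},{"dx":0,"dy":0,"dz":-0.3,"rx":0,"ry":0,"rz":0,"grip":-1},{"dx":0,"dy":0,"dz":-0.3,"rx":0,"ry":0,"rz":0,"grip":-1}]'
```

```text
clock: 20.55
eef_pos: [483.5, 108.0, 105.1]
tool_rot: [-3.14, -0.004, 3.036]
force: [0.3, 0.2, -0.1]
width: 85.1
gripper_force: 0.0
clock: 21.18
eef_pos: [484.5, -153.7, 185.6]
tool_rot: [-3.142, 0.0, 3.011]
force: [1.4, 0.3, 0.1]
width: 85.3
gripper_force: 0.0
clock: 21.8
eef_pos: [487.1, -309.6, 147.2]
tool_rot: [-3.14, 0.006, 3.01]
force: [0.6, -0.2, -0.9]
width: 85.1
gripper_force: 0.0
clock: 22.42
eef_pos: [485.7, -308.4, 26.6]
tool_rot: [3.142, 0.001, 3.012]
force: [0.8, -0.7, 0.3]
width: 85.3
gripper_force: 0.0
```

```bash
python3 -m creep '[{"dx":0,"dy":0,"dz":-0.03,"rx":0,"ry":0,"rz":0,"grip":-1},{"dx":0,"dy":0,"dz":-0.053,"rx":0,"ry":0,"rz":0,"grip":-1},{"dx":0,"dy":0,"dz":-0.053,"rx":0,"ry":0,"rz":0,"grip":-1},{"dx":0,"dy":0,"dz":-0.053,"rx":0,"ry":0,"rz":0,"grip":-0.5},{"dx":0,"dy":0,"dz":-0.053,"rx":0,"ry":0,"rz":0,"grip":-0.3}]'
python3 -m creep '[{"dx":0,"dy":0,"dz":0,"rx":0,"ry":0,"rz":0,"grip":0},{"dx":0,"dy":0,"dz":0,"rx":0,"ry":0,"rz":0,"grip":1},{"dx":0,"dy":0,"dz":0,"rx":0,"ry":0,"rz":0,"grip":1},{"dx":0,"dy":0,"dz":0,"rx":0,"ry":0,"rz":0,"grip":1},{"dx":0,"dy":0,"dz":0,"rx":0,"ry":0,"rz":0,"grip":1}]'
```

```text
clock: 23.05
eef_pos: [484.9, -309.1, 4.5]
tool_rot: [-3.141, 0.0, 3.011]
force: [-1.0, 0.1, -0.3]
width: 55.5
gripper_force: 0.0
clock: 23.68
eef_pos: [485.1, -309.1, 4.8]
tool_rot: [-3.141, 0.001, 3.011]
force: [-0.8, 0.2, 6.0]
width: 50.9
gripper_force: 64.2
```

```bash
python3 -m creep '[{"dx":0,"dy":0,"dz":0.025,"rx":0,"ry":0,"rz":0,"grip":1},{"dx":0,"dy":0,"dz":0.1,"rx":0,"ry":0,"rz":0,"grip":1},{"dx":0,"dy":0,"dz":0.2,"rx":0,"ry":0,"rz":0,"grip":1},{"dx":-0.03,"dy":0.04,"dz":0.25,"rx":0,"ry":0,"rz":0,"grip":1},{"dx":-0.066,"dy":0.14,"dz":0.25,"rx":0,"ry":0,"rz":0.003,"grip":1}]'
python3 -m creep '[{"dx":0,"dy":0.14,"dz":0,"rx":0,"ry":0,"rz":0,"grip":1},{"dx":0,"dy":0.28,"dz":0,"rx":0,"ry":0,"rz":0,"grip":1},{"dx":0,"dy":0.38,"dz":0,"rx":0,"ry":0,"rz":0,"grip":1},{"dx":0,"dy":0.38,"dz":-0.05,"rx":0,"ry":0,"rz":0,"grip":1},{"dx":0,"dy":0.38,"dz":-0.15,"rx":0,"ry":0,"rz":0,"grip":1}]'
python3 -m creep '[{"dx":0,"dy":0,"dz":-0.05,"rx":0,"ry":0,"rz":0,"grip":1},{"dx":0,"dy":0,"dz":-0.07,"rx":0,"ry":0,"rz":0,"grip":1},{"dx":0,"dy":0,"dz":-0.07,"rx":0,"ry":0,"rz":0,"grip":1},{"dx":0,"dy":0,"dz":-0.07,"rx":0,"ry":0,"rz":0,"grip":1},{"dx":0,"dy":0,"dz":-0.07,"rx":0,"ry":0,"rz":0,"grip":1}]'
```

```text
clock: 24.3
eef_pos: [459.2, -255.0, 106.1]
tool_rot: [-3.139, 0.004, 3.026]
force: [0.5, 1.8, -2.3]
width: 50.8
gripper_force: 63.5
clock: 24.92
eef_pos: [460.2, -100.6, 45.1]
tool_rot: [3.142, 0.005, 3.031]
force: [0.6, -0.9, -0.9]
width: 50.8
gripper_force: 63.5
clock: 25.55
eef_pos: [458.9, -101.2, 17.0]
tool_rot: [-3.142, 0.001, 3.029]
force: [-0.5, 0.4, -1.9]
width: 51.0
gripper_force: 63.3
```

```bash
python3 -m creep '[{"dx":0,"dy":0,"dz":-0.015,"rx":0,"ry":0,"rz":0,"grip":1},{"dx":0,"dy":0,"dz":-0.023,"rx":0,"ry":0,"rz":0,"grip":1},{"dx":0,"dy":0,"dz":-0.027,"rx":0,"ry":0,"rz":0,"grip":1},{"dx":0,"dy":0,"dz":-0.029,"rx":0,"ry":0,"rz":0,"grip":1},{"dx":0,"dy":0,"dz":-0.029,"rx":0,"ry":0,"rz":0,"grip":1}]'
```

```text
clock: 26.18
eef_pos: [458.6, -101.1, 5.8]
tool_rot: [-3.141, 0.001, 3.03]
force: [-1.5, 0.5, 8.7]
width: 50.9
gripper_force: 64.7
```

```bash
python3 -m creep '[{"dx":0,"dy":0,"dz":0,"rx":0,"ry":0,"rz":0,"grip":-0.5},{"dx":0,"dy":0,"dz":0,"rx":0,"ry":0,"rz":0,"grip":-1},{"dx":0,"dy":0,"dz":0,"rx":0,"ry":0,"rz":0,"grip":-1},{"dx":0,"dy":0,"dz":0.1,"rx":0,"ry":0,"rz":0,"grip":-1},{"dx":0,"dy":0,"dz":0.25,"rx":0,"ry":0,"rz":0,"grip":-1}]'
python3 -m creep '[{"dx":0,"dy":0.1,"dz":0.15,"rx":0,"ry":0,"rz":0,"grip":-1},{"dx":0,"dy":0.25,"dz":0.3,"rx":0,"ry":0,"rz":0,"grip":-1},{"dx":0,"dy":0.4,"dz":0.45,"rx":0,"ry":0,"rz":0,"grip":-1},{"dx":0,"dy":0.5,"dz":0.5,"rx":0,"ry":0,"rz":0,"grip":-1},{"dx":0,"dy":0.5,"dz":0.5,"rx":0,"ry":0,"rz":0,"grip":-1}]'
python3 - <<'E'
from h import *
get_image("top");get_image("top")
c=get_calibration("wrist");im=get_image("wrist");np.save("w4.npy",c,allow_pickle=True)
cv2.imwrite("pics/w4.png",im[:,:,::-1])
E
```

```text
clock: 26.8
eef_pos: [457.1, -100.7, 104.5]
tool_rot: [3.141, -0.004, 3.03]
force: [1.1, -0.2, 0.2]
width: 85.4
gripper_force: 0.0
clock: 27.42
eef_pos: [458.5, 102.1, 306.9]
tool_rot: [3.14, 0.003, 3.033]
force: [0.4, 0.0, 0.8]
width: 85.2
gripper_force: 0.0
```

View pics/w4.png

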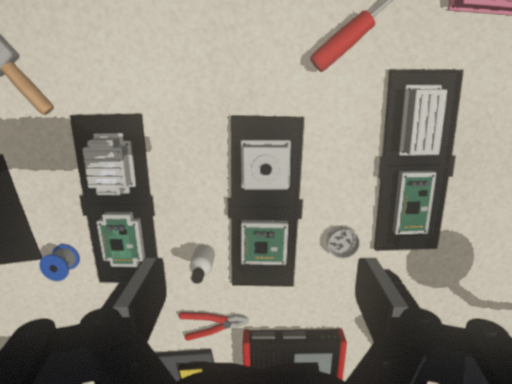

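All three covers lie flat in the near halves of their own trays: notched at (108,165), square at (265,165) and long at (425,120). The reel, flux bottle and dish are standing and unmoved. Handing in.

```bash
python3 -c "
from cell import ctrl
print(ctrl.finish_job())"
```

```text
the job is handed in; nothing more can be done
None
```

The job is handed in at about 28 s: in the last wrist picture each cover lies flat, outer side up, in its own unit's tray, with the reel, flux bottle and dish standing where they were; no verdict came back.

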